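# Refill the dowel magazine at the chair maker's bench

### The arm

A 7-joint arm with a two-finger parallel gripper is mounted at the origin on the work surface. World frame = base frame: x ahead of the robot, y to its left, z up, the work surface at z = 0. Lengths are in m, angles in rad, forces in N, time in s.
With the tool pointing down it reaches from about 0.425 to 0.925 m from the base axis. Payload 6.8 kg.
Tool frame: the origin (TCP) lies between the finger pads; the fingertips stand 8 mm ahead of it and the grasp point (between the pads) lies 11 mm behind it; z points along the fingers, y is the line along which they close (so a half turn about z gives the same grasp; the last joint's range is limited). The gripper opens to 85 mm and grips with 20 to 120 N. Pads are 22 mm wide; open, the fingers measure 114 mm over their backs; the gripper's body (76 mm by 85 mm) begins 54 mm behind the grasp point. The pads swing forward as they close: fully open they stand 13 mm farther back than shut.
Start: joints at [-1.327, 0.477, 0.022, 1.555, -0.011, 1.109, -0.083], TCP at [0.233, 0.634, 0.239] pointing down, gripper open.
Joint ranges: [-2.96, 2.96], [-0.34, 2.1], [-1.41, 1.46], [0.24, 2.44], [-1.37, 4.51], [0.17, 1.92], [-2.96, 2.96]. Speed limits (rad/s): [2.39, 2.39, 3.14, 3.14, 3.14, 3.14, 3.14].

### API

Orientations are given as a unit quaternion [x, y, z, w].
In Python, from rig import ctrl gives the robot as it stands.
- The arm moves only by the shell command python3 -m pendant 'ROWS' [FORCE]. ROWS is JSON, a list of rows, each a list of 3 entries, a list of its own where there are three numbers: the shift along the tool's x, y, z in units of 30 mm (1.0 is 30 mm), then the turn about the tool's z in degrees, then the opening, from 0 (shut) to 1 (fully open). A call has 1 to 20 rows; each row is the pose to reach, as a shift and turn from the pose commanded when the call began, along the tool's axes at that moment; what a row does not reach only later rows make up. A row lasts 1/10 s, in which the tool goes at most 50 mm and 8.59 degrees, less where a joint would pass 70% of its speed; a pose out of reach is approached as far as the arm can. A call with a gripper value outside its range is refused whole. The fingers move at their own pace and stop on an object; FORCE is the grip in N (left out, the last holds). Time passes only in rows, so rows that repeat a pose let the fingers close. It gives the time, the measured TCP pose, the force, the opening and the grip force at its end, in the units of the state.
- ctrl.observe(): the state, without advancing time (a new reading comes with each control period).
- ctrl.camera(name): name is "scene" or "side" or "wrist"; returns the picture (400x640x3 uint8, red, green, blue); there is no depth.
- ctrl.calibration(name): a dict with "fx", "fy", "cx", "cy" (pixels), "extrinsics" (4x4, takes a point from camera to world coordinates). Camera axes: x right, y down, z forward; pixel columns grow to the right and rows downward; lengths in m; the calibration is good to about 2 mm. A picture is of the moment at which its call begins: read the wrist's pose just before it. calibration takes no time and is no camera call; for the wrist camera it gives the pose at the moment of the call.
- ctrl.sign_off(): hands the job in; it is judged then, once.
Trained networks look in the newest picture that a camera, given by its name, has taken for a name from the list of things; names that differ only in an ending like _2 or _b are one class to them, and where a whole thing is asked for, a point or a joint stands for the part that bears it (a point fixed in the world has none). Each returns a list of dicts, best first, with "conf" (0 to 1); they miss things now and then, are a little off and sometimes report something else, mostly with a low value. They report only what shows in the picture. A call takes as long as a camera call.
- ctrl.spot_in(label, camera): "location" ([x, y, z] in m, in the coordinates of the camera as it stood for that picture, good to about 4 mm: the middle of the surface that is visible of it).
The state is a dict: "time": time; "joint_positions": joint angles; "qd": joint speeds; "effort": joint torques, N m; "position": TCP position; "tcp_rot": TCP orientation; "force": force on the tool from outside, world axes, zero at the start; "torque": the same for the moment, N m; "width": finger opening in m; "grip_force": force on a finger pad.
Only numpy, scipy, OpenCV 4.12 (cv2) and the standard library are available. Lean on these libraries where they do the work, as an engineer would, in place of code of your own. Each camera call takes 0.05 s, during which the arm holds its last target. There are 200 camera calls.

### The job

Pick up the white tray with its two wooden dowels in it, turn it so the dowels line up with the long slot of the blue magazine, and tip both dowels through the slot so they end up inside. Then stand the empty white tray upright on the bench again and let go of it.

Things in the scene. Friction and masses are not known exactly. Their poses are not given: they have to be found in the camera images.
- tray: White pouring tray, 142 (x) by 70 mm, 0.25 kg. Origin: centre of underside, z up. Grip tab at its back, 36 mm wide, 12 mm thick in y, centred at y = -35, top z = 85 mm: pinch from above along y. End walls up to z = 38. Floor slopes up 10 degrees from back wall (y = -29, z = 8) to the open front edge (y = +35, z = 19). The red tray with steel pins is not wanted.
- magazine: Blue magazine fixed to the bench, box 190 (x) by 110 by 70 mm high, clear long sides. Origin: centre of underside, z up. Slot in its top, centred, 156 mm along x, 40 mm wide. Yellow guides flare 45 degrees from the slot's long edges to a mouth 91 mm wide at z = 95 mm; yellow end plates at x = +-83 mm, equally high. Same either way round: fill from either long side.
- dowel_1: Wooden dowel, 120 mm long (its x), diameter 14 mm, 15 g, origin at its centre. Lies along the white tray's x against its back wall, 4 mm play at each end; stays there while the tray is level. Tipping the tray's front edge down about its x by well over 10 degrees (say 35) rolls it out over that edge.
- dowel_2: Second wooden dowel, the same; lies in the white tray just in front of the first.

How it is judged:
On the way:
1. the white tray is lifted clear of the bench with both dowels lying in it (height (world z) of tray above 0.04 m and z of dowel_1 in the frame of tray between 0.005 and 0.04 m and horizontal distance between each of dowel_1, dowel_2 and tray below 0.04 m and z of dowel_2 in the frame of tray between 0.005 and 0.04 m), for 0.2 s.
At the end, for the whole second after the job is handed in: Both dowels lie inside the magazine: centres below the slot (less than 50 mm above the magazine's underside), within its length and width (85 mm and 50 mm of its centre), at rest; the white tray stands upright (within 10 degrees) on the bench top, underside within 10 mm of it, released and at rest (x of dowel_1 in the frame of magazine between -0.085 and 0.085 m and y of dowel_1 in the frame of magazine between -0.05 and 0.05 m and z of dowel_1 in the frame of magazine between 0 and 0.05 m and linear speed of each of dowel_1, dowel_2 below 0.03 m/s and x of dowel_2 in the frame of magazine between -0.085 and 0.085 m and y of dowel_2 in the frame of magazine between -0.05 and 0.05 m and z of dowel_2 in the frame of magazine between 0 and 0.05 m and height (world z) of tray between -0.01 and 0.01 m and angle between tray's own z axis and vertical below 0.17 rad and linear speed of tray below 0.02 m/s); the robot touches nothing.
It also fails if it takes over 61 s, if anything falls off the work surface, if the arm or the gripper's body presses on something with over 40 N, if the wrist force passes 120 N, or if a joint passes its speed limit or range.

## Working session

There is one attempt and no reset: what is moved stays moved. The work goes in short steps, Python scripts to look and compute and a shell command to move; the robot and the scene stay as the last step left them, time stands still between calls to the robot, and variables do not carry over. Pictures are saved under pics/ and viewed, at most 10 in all, crops included, and the job is handed in when it is done.

```bash
ls; mkdir -p pics; cat > h.py <<'E'
from rig import ctrl
import numpy as np, cv2
from scipy.spatial.transform import Rotation as R
def snap(cam,fn=None):
    im=ctrl.camera(cam)
    if fn: cv2.imwrite('pics/'+fn,im[:,:,::-1])
    return im
def spots(lbl,cam,T=None):
    T=ctrl.calibration(cam)['extrinsics'] if T is None else T
    T=np.array(T)
    for d in ctrl.spot_in(lbl,cam)[:3]:
        print(cam,lbl,round(d['conf'],2),np.round(T[:3,:3]@d['location']+T[:3,3],4))
def pix2z(cam,uv,z):
    c=ctrl.calibration(cam);T=np.array(c['extrinsics'])
    d=T[:3,:3]@np.array([(uv[0]-c['cx'])/c['fx'],(uv[1]-c['cy'])/c['fy'],1])
    return T[:3,3]+d*(z-T[2,3])/d[2]
def proj(cam,p):
    c=ctrl.calibration(cam);T=np.linalg.inv(np.array(c['extrinsics']))
    q=T[:3,:3]@np.array(p)+T[:3,3]
    return q[0]/q[2]*c['fx']+c['cx'],q[1]/q[2]*c['fy']+c['cy']
E
python3 - <<'E'
from h import *
a=snap('scene');
for l in ('tray','magazine','dowel_1'): spots(l,'scene')
b=snap('side')
for l in ('tray','magazine','dowel_1'): spots(l,'side')
cv2.imwrite('pics/a.png',a[:,:,::-1]);cv2.imwrite('pics/b.png',b[:,:,::-1])
s=ctrl.observe();print(s['time'],s['position'],R.from_quat(s['tcp_rot']).as_matrix().round(3))
E
```

```text
pics
scene tray 0.66 [ 0.5268 -0.0202  0.016 ]
scene magazine 0.86 [0.4815 0.2378 0.0651]
scene dowel_1 0.78 [ 0.5241 -0.0272  0.0235]
scene dowel_1 0.59 [ 0.524  -0.0449  0.0175]
side tray 0.66 [ 0.5102 -0.0292  0.0215]
side magazine 0.96 [0.4453 0.2506 0.0621]
side dowel_1 0.63 [ 0.5255 -0.0276  0.0219]
side dowel_1 0.53 [ 0.524  -0.0431  0.022 ]
0.4 [0.23256454 0.63359482 0.23915397] [[-0.939  0.345 -0.   ]
 [ 0.345  0.939 -0.   ]
 [-0.    -0.    -1.   ]]
```

View pics/a.png

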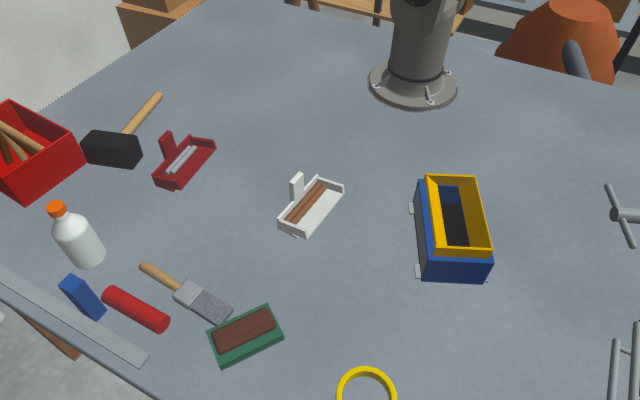

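View pics/b.png

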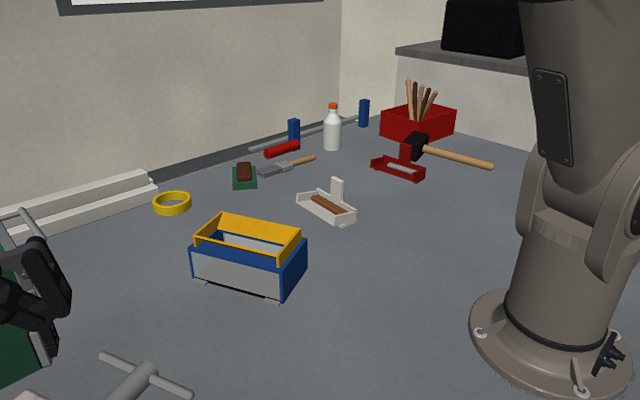

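Image a: the white tray with brown dowels is at about (311,207) with its tab at (297,185). The magazine's yellow mouth has corners (427,178), (477,176), (491,247) and (440,256). Image b agrees, and the red decoy is at (400,165).

The interface has no tilt. So I'll pinch the tab across its 36 mm width (tool y along tray x) and tip the tray about that axis by catching its front face on the magazine rim.

```bash
python3 - <<'E'
from h import *
for uv in [(427,178),(477,176),(491,247),(440,256)]: print('mouth',pix2z('scene',uv,.095).round(4))
for uv in [(308,237),(344,190)]: print('front',pix2z('scene',uv,.019).round(4))
for uv in [(297,173)]: print('tabtop',pix2z('scene',uv,.085).round(4))
s=ctrl.observe();Rm=R.from_quat(s['tcp_rot']).as_matrix()
T=np.array(ctrl.calibration('wrist')['extrinsics']);print('cam in tool',(Rm.T@(T[:3,3]-s['position'])).round(3),(Rm.T@T[:3,:3]).round(2))
E
```

```text
mouth [0.4163 0.165  0.095 ]
mouth [0.3671 0.2468 0.095 ]
mouth [0.5175 0.3092 0.095 ]
mouth [0.574  0.2403 0.095 ]
front [0.5936 0.0052 0.019 ]
front [0.4536 0.0136 0.019 ]
tabtop [ 0.5113 -0.063   0.085 ]
cam in tool [ 0.071  0.001 -0.135] [[ 0.   -0.96 -0.28]
 [ 1.    0.    0.  ]
 [-0.   -0.28  0.96]]
```

```bash
python3 -m pendant '[[[-17,-18.6,0.6],73,1],[[-17,-18.6,0.6],73,1],[[-17,-18.6,0.6],73,1],[[-17,-18.6,0.6],73,1],[[-17,-18.6,0.6],73,1],[[-17,-18.6,0.6],73,1],[[-17,-18.6,0.6],73,1],[[-17,-18.6,0.6],73,1],[[-17,-18.6,0.6],73,1],[[-17,-18.6,0.6],73,1],[[-17,-18.6,0.6],73,1],[[-17,-18.6,0.6],73,1],[[-17,-18.6,0.6],73,1],[[-17,-18.6,0.6],73,1],[[-17,-18.6,0.6],73,1],[[-17,-18.6,0.6],73,1],[[-17,-18.6,0.6],73,1],[[-17,-18.6,0.6],73,1],[[-17,-18.6,0.6],73,1],[[-17,-18.6,0.6],73,1]]'
python3 - <<'E'
from h import *
a=snap('wrist','c.png')
for l in ('tray','dowel_1'): spots(l,'wrist')
s=ctrl.observe();print(s['time'],s['position'],s['joint_positions'],R.from_quat(s['tcp_rot']).as_matrix().round(3))
E
```

```text
time: 2.4
position: [0.5189, -0.0641, 0.2213]
tcp_rot: [0.725, 0.688, 0.0, -0.0]
force: [0.1, 0.3, -0.5]
width: 0.0856
grip_force: 0.0
wrist tray 0.57 [ 0.5229 -0.0178  0.0212]
wrist dowel_1 0.9 [ 0.5201 -0.0438  0.0256]
wrist dowel_1 0.68 [ 0.5263 -0.0298  0.0247]
2.55 [ 0.51900705 -0.06497722  0.22134714] [-0.51218074  0.27794004  0.62470815  1.96801279 -0.19827085  0.9554485
  0.15595477] [[ 0.054  0.999  0.   ]
 [ 0.999 -0.054  0.   ]
 [ 0.     0.    -1.   ]]
```

View pics/c.png

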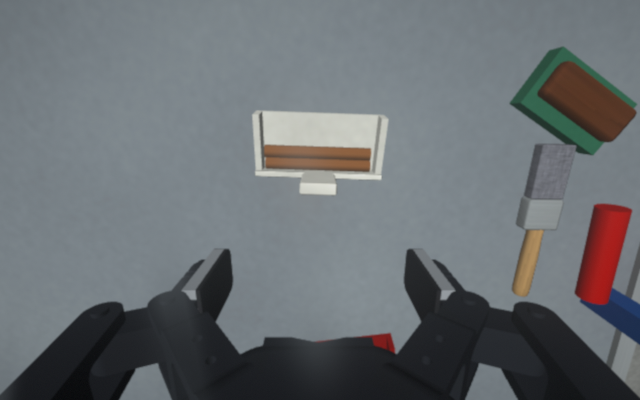

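The tray is at (320,145) and its tab top at about (300–336, 184–194). The rows of the tray are tilted slightly (about 1.5°) in the picture.

```bash
python3 - <<'E'
from h import *
for uv in [(300,184),(336,184),(335,194),(301,194)]: print('tab',pix2z('wrist',uv,.085).round(4))
for uv in [(265,150),(370,153)]: print('dow2',pix2z('wrist',uv,.03).round(4))
for uv in [(253,111),(388,116)]: print('front38',pix2z('wrist',uv,.038).round(4))
im=cv2.imread('pics/c.png');cv2.imwrite('pics/c2.png',cv2.resize(im[95:205,240:400],None,fx=5,fy=5,interpolation=cv2.INTER_CUBIC))
E
```

```text
tab [ 0.5036 -0.0551  0.085 ]
tab [ 0.5377 -0.0569  0.085 ]
tab [ 0.5364 -0.0667  0.085 ]
tab [ 0.5038 -0.0649  0.085 ]
dow2 [ 0.4636 -0.0273  0.03  ]
dow2 [ 0.5794 -0.0367  0.03  ]
front38 [0.4567 0.0143 0.038 ]
front38 [0.597  0.0019 0.038 ]
```

View pics/c2.png

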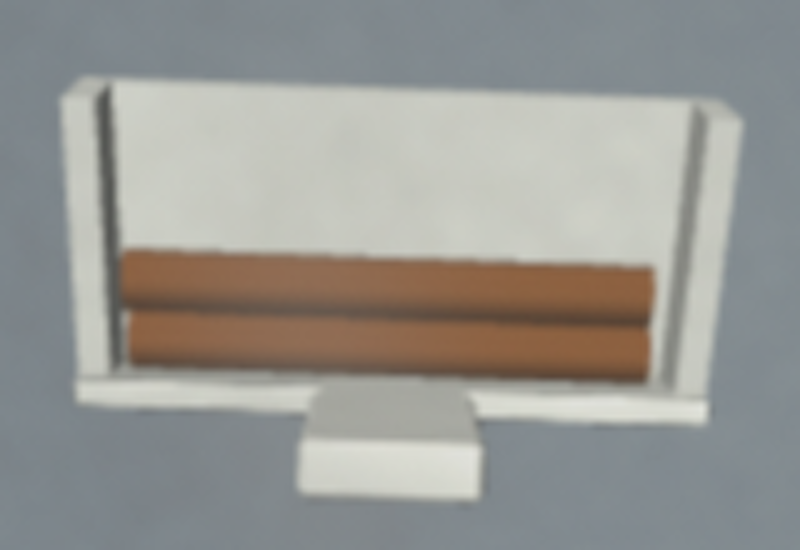

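```bash
python3 -m pendant '[[[0.13,0.03,1.5],1.8,1],[[0.13,0.03,3],1.8,1],[[0.13,0.03,4.4],1.8,1],[[0.13,0.03,5.2],1.8,1],[[0.13,0.03,5.44],1.8,1],[[0.13,0.03,5.44],1.8,1],[[0.13,0.03,5.44],1.8,0.2],[[0.13,0.03,5.44],1.8,0.2],[[0.13,0.03,5.44],1.8,0.2],[[0.13,0.03,5.44],1.8,0.2],[[0.13,0.03,5.44],1.8,0.2],[[0.13,0.03,5.44],1.8,0.2],[[0.13,0.03,5.44],1.8,0.2],[[0.13,0.03,5.44],1.8,0.2],[[0.13,0.03,5.44],1.8,0.2],[[0.13,0.03,5.44],1.8,0.2]]' 80
```

```text
time: 4.15
position: [0.5207, -0.062, 0.0593]
tcp_rot: [0.737, 0.676, 0.001, 0.0]
force: [-2.7, 0.8, 9.2]
width: 0.0348
grip_force: 79.3
```

```bash
python3 -m pendant '[[[0,0,-0.3],0,0.2],[[0,0,-0.7],0,0.2],[[0,0,-1.2],0,0.2],[[0,0,-1.8],0,0.2],[[0,0,-2.4],0,0.2],[[0,0,-3],0,0.2],[[0,0,-3.3],0,0.2],[[0,0,-3.4],0,0.2],[[0,0,-3.4],0,0.2],[[0,0,-3.4],0,0.2],[[0,0,-3.4],0,0.2]]'
python3 - <<'E'
from h import *
a=snap('scene');b=snap('wrist')
for l in ('tray','dowel_1'): spots(l,'wrist')
cv2.imwrite('pics/d.png',np.vstack([cv2.resize(a[100:260,220:540],(640,320)),b[60:310,:]])[:,:,::-1])
E
```

```text
time: 5.25
position: [0.5196, -0.062, 0.1593]
tcp_rot: [0.737, 0.676, -0.001, -0.0]
force: [0.9, -0.7, -3.1]
width: 0.035
grip_force: 80.0
wrist tray 0.76 [ 0.5221 -0.0181  0.1206]
wrist dowel_1 0.77 [ 0.5203 -0.0476  0.1256]
wrist dowel_1 0.76 [ 0.5259 -0.0292  0.1275]
```

View pics/d.png

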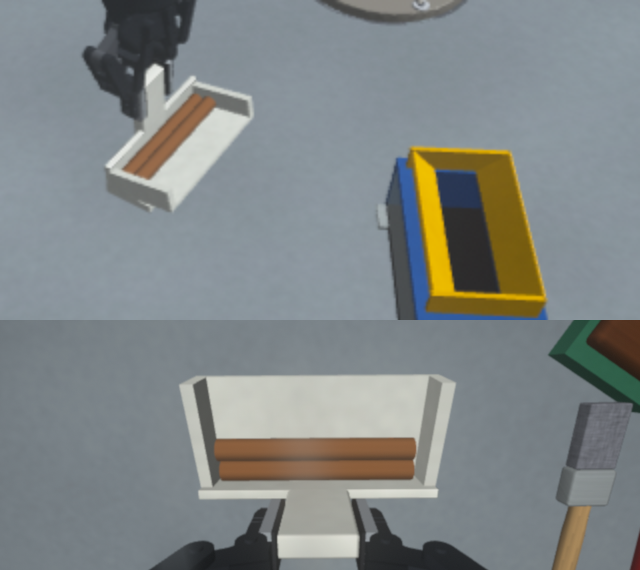

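Lifted; both dowels are in the tray and it hangs level. The magazine mouth's outer corners in the crop are (410,149), (511,151), (545,298) and (428,307).

```bash
python3 - <<'E'
from h import *
P=np.array([pix2z('scene',(220+u/2,100+v/2),.095) for u,v in [(410,149),(511,151),(545,298),(428,307)]])[:,:2]
print(P.round(4),P.mean(0)); 
for a,b in((0,3),(1,2),(0,1),(3,2)):
  d=P[b]-P[a];print(np.linalg.norm(d).round(4),np.degrees(np.arctan2(d[1],d[0])).round(1))
E
```

```text
[[0.4093 0.1587]
 [0.3671 0.244 ]
 [0.5203 0.3123]
 [0.5739 0.2302]] [0.46763712 0.2363053 ]
0.1794 23.5
0.1678 24.0
0.0952 116.3
0.0981 123.1
```

```bash
python3 -m pendant '[[[0.15,0,-0.2],-1,0.2],[[0.5,0,-0.4],-3,0.2],[[1,0,-0.6],-6,0.2],[[1.5,0,-0.7],-9,0.2],[[2,0,-0.7],-12,0.2],[[2.5,0,-0.7],-15,0.2],[[3,0,-0.7],-18,0.2],[[3.5,0,-0.7],-21,0.2],[[4,-0.05,-0.7],-24,0.2],[[4.4,-0.07,-0.7],-26,0.2],[[4.7,-0.07,-0.7],-27.5,0.2],[[4.95,-0.07,-0.7],-28.5,0.2],[[5.12,-0.07,-0.7],-28.9,0.2],[[5.22,-0.07,-0.7],-28.9,0.2],[[5.25,-0.07,-0.7],-28.9,0.2],[[5.25,-0.07,-0.7],-28.9,0.2],[[5.25,-0.07,-0.7],-28.9,0.2]]' 
python3 - <<'E'
from h import *
b=snap('wrist','e.png')
for l in ('tray','dowel_1','magazine'): spots(l,'wrist')
s=ctrl.observe();print(s['position'],R.from_quat(s['tcp_rot']).as_matrix().round(3))
E
```

```text
time: 7.15
position: [0.5317, 0.0946, 0.1811]
tcp_rot: [0.545, 0.838, -0.0, 0.0]
force: [-0.0, 0.2, -2.4]
width: 0.0348
grip_force: 80.0
wrist tray 0.83 [0.5237 0.1274 0.1449]
wrist dowel_1 0.97 [0.5249 0.1106 0.1484]
wrist dowel_1 0.93 [0.5214 0.1256 0.1457]
wrist dowel_1 0.29 [0.4734 0.2094 0.0719]
wrist magazine 0.77 [0.4753 0.2081 0.0677]
[0.53168828 0.0947871  0.18109597] [[-0.405  0.914 -0.   ]
 [ 0.914  0.405 -0.   ]
 [-0.    -0.    -1.   ]]
```

View pics/e.png

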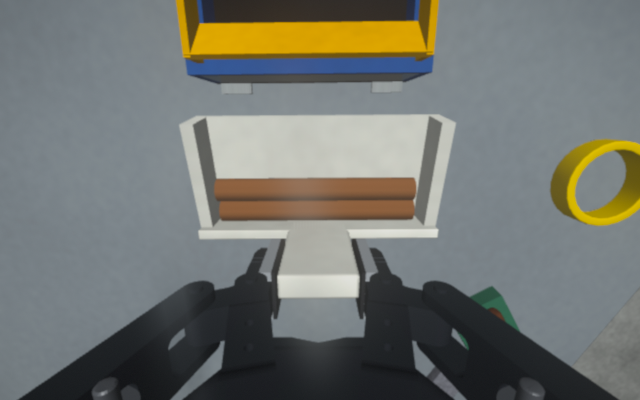

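The near rim of the mouth runs from (187,57) to (433,53), and the tray front edge is level at row 115. The dowels are still at the back wall.

```bash
python3 - <<'E'
from h import *
s=ctrl.observe();Rm=R.from_quat(s['tcp_rot']).as_matrix()
for n,uv,z in [('rimL',(187,57),.095),('rimR',(433,53),.095),('trayfL',(207,116),.141),('trayfR',(428,116),.141)]:
  p=pix2z('wrist',uv,z);print(n,p.round(4),(Rm.T@(p-s['position'])).round(4))
E
```

```text
rimL [0.4063 0.1592 0.095 ] [ 0.1097 -0.0885  0.0861]
rimR [0.5596 0.2301 0.095 ] [0.1124 0.0803 0.0861]
trayfL [0.446  0.1345 0.141 ] [ 0.071  -0.0622  0.0401]
trayfR [0.5619 0.186  0.141 ] [0.0711 0.0647 0.0401]
```

```bash
python3 -m pendant '[[[0.1,-0.05,0.2],-0.9,0.2],[[0.25,-0.1,0.5],-0.9,0.2],[[0.45,-0.16,0.8],-0.9,0.2],[[0.65,-0.16,1.05],-0.9,0.2],[[0.85,-0.16,1.2],-0.9,0.2],[[1,-0.16,1.27],-0.9,0.2],[[1.1,-0.16,1.27],-0.9,0.2],[[1.17,-0.16,1.27],-0.9,0.2],[[1.17,-0.16,1.27],-0.9,0.2],[[1.17,-0.16,1.27],-0.9,0.2]]' 
python3 - <<'E'
from h import *
a=snap('wrist');b=snap('side')
cv2.imwrite('pics/f.png',np.vstack([a[0:260],cv2.resize(b[150:310,150:406],(544,340))[:, :].copy() if 0 else cv2.copyMakeBorder(cv2.resize(b[150:310,150:406],(544,340)),0,0,0,96,cv2.BORDER_CONSTANT)])[:,:,::-1])
E
```

```text
time: 8.35
position: [0.5134, 0.1251, 0.1433]
tcp_rot: [0.539, 0.843, 0.0, 0.0]
force: [0.2, -0.7, -2.1]
width: 0.0348
grip_force: 80.0
```

View pics/f.png

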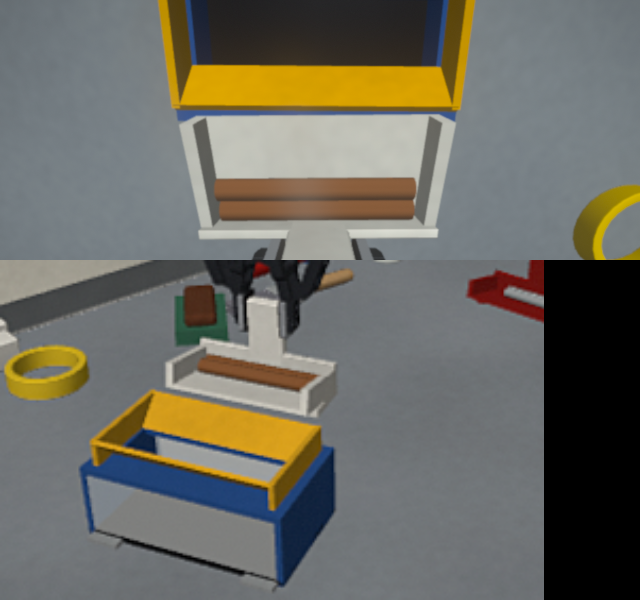

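The tray front is aligned with the rim (row ~107 against 116), about 5 mm off, with the dowels at the back. Next I push to start tipping.

```bash
python3 -m pendant '[[[0.1,0,0],0,0.2],[[0.2,0,0],0,0.2],[[0.3,0,-0.06],0,0.2],[[0.4,0,-0.16],0,0.2],[[0.5,0,-0.26],0,0.2],[[0.6,0,-0.36],0,0.2],[[0.6,0,-0.36],0,0.2]]' 50
python3 - <<'E'
from h import *
a=snap('wrist');b=snap('side')
cv2.imwrite('pics/g.png',np.vstack([a[0:260],cv2.copyMakeBorder(cv2.resize(b[150:310,150:406],(544,340)),0,0,0,96,cv2.BORDER_CONSTANT)])[:,:,::-1])
E
```

```text
time: 9.15
position: [0.5057, 0.1422, 0.1544]
tcp_rot: [0.538, 0.843, 0.0, 0.0]
force: [0.5, -0.1, -2.4]
width: 0.0348
grip_force: 80.0
```

View pics/g.png

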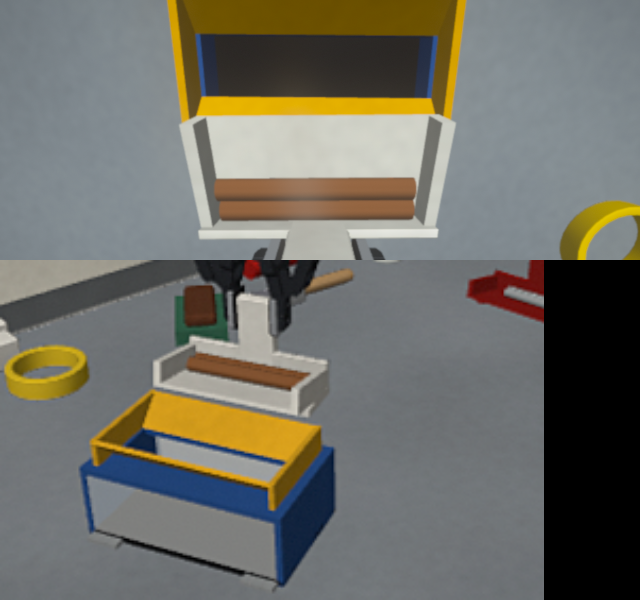

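```bash
python3 - <<'E'
from h import *
s=ctrl.observe();Rm=R.from_quat(s['tcp_rot']).as_matrix();p0=s['position']
c=ctrl.calibration('wrist');T=np.array(c['extrinsics'])
for n,uv,dz in [('rimf',(318,107),.1433-.095),('tray edge',(318,116),.0403),('guide now',(318,97),0)]:
  d=Rm.T@T[:3,:3]@np.array([(uv[0]-c['cx'])/c['fx'],(uv[1]-c['cy'])/c['fy'],1]);o=Rm.T@(T[:3,3]-p0)
  q=o+d*(dz-o[2])/d[2];print(n,q.round(4))
print('rim now: x =', 'rimf.x - 0.0187')
E
python3 - <<'E'
import cv2
im=cv2.imread('pics/b.png');cv2.imwrite('pics/h.png',cv2.resize(im[165:240,285:370],None,fx=7,fy=7,interpolation=cv2.INTER_CUBIC))
E
```

```text
rimf [0.0762 0.0015 0.0483]
tray edge [0.0711 0.0015 0.0403]
guide now [0.0793 0.0014 0.    ]
rim now: x = rimf.x - 0.0187
```

View pics/h.png

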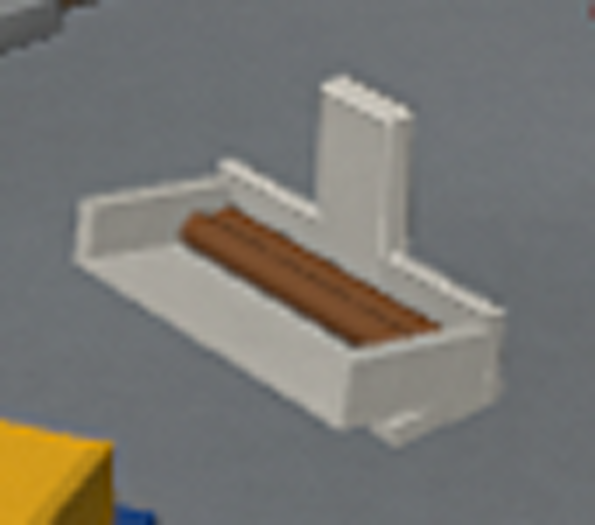

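h.png shows that the tray's floor overhangs, and the solid base starts about 20 mm behind the front edge. The rim should therefore catch the base's front face with the lip overhanging the mouth. I'll continue slightly lower.

```bash
python3 -m pendant '[[[0,0,0.1],0,0.2],[[0.05,0,0.13],0,0.2],[[0.15,0,0.13],0,0.2],[[0.25,0,0.13],0,0.2],[[0.35,0,0.1],0,0.2],[[0.45,0,0.04],0,0.2],[[0.5,0,0],0,0.2]]' 50
python3 - <<'E'
from h import *
a=snap('wrist');b=snap('side')
cv2.imwrite('pics/i.png',np.vstack([a[0:260],cv2.copyMakeBorder(cv2.resize(b[150:310,150:406],(544,340)),0,0,0,96,cv2.BORDER_CONSTANT)])[:,:,::-1])
E
```

```text
time: 9.95
position: [0.4996, 0.1529, 0.1536]
tcp_rot: [0.539, 0.842, -0.001, 0.001]
force: [3.2, -6.0, -6.3]
width: 0.0349
grip_force: 79.2
```

```bash
python3 -m pendant '[[[0.1,0,-0.05],0,0.2],[[0.2,0,-0.1],0,0.2],[[0.3,0,-0.15],0,0.2],[[0.3,0,-0.15],0,0.2]]' 40
python3 - <<'E'
from h import *
a=snap('wrist');b=snap('side')
cv2.imwrite('pics/j.png',np.vstack([a[0:260],cv2.copyMakeBorder(cv2.resize(b[150:310,150:406],(544,340)),0,0,0,96,cv2.BORDER_CONSTANT)])[:,:,::-1])
E
```

```text
time: 10.45
position: [0.4959, 0.1611, 0.1583]
tcp_rot: [0.539, 0.842, -0.001, 0.001]
force: [2.5, -5.9, -3.4]
width: 0.0345
grip_force: 79.1
```

View pics/j.png

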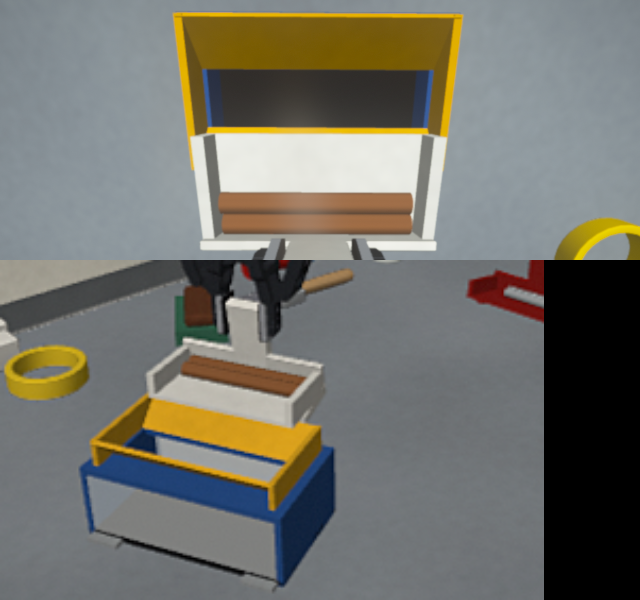

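The tray front has dropped in the wrist view (row 116→134): it is pivoting in the grip, about 10° so far, with the lip over the mouth and the dowels still in. I keep tipping. My 10 pictures are used up, so from here I check by numbers.

```bash
python3 -m pendant '[[[0.12,0,-0.05],0,0.2],[[0.24,0,-0.1],0,0.2],[[0.36,0,-0.14],0,0.2],[[0.48,0,-0.18],0,0.2],[[0.6,0,-0.21],0,0.2],[[0.72,0,-0.23],0,0.2],[[0.84,0,-0.25],0,0.2],[[0.96,0,-0.27],0,0.2],[[1.08,0,-0.27],0,0.2],[[1.08,0,-0.27],0,0.2]]' 40
python3 - <<'E'
from h import *
for c in('wrist','side','scene'):
  snap(c)
  for l in ('tray','dowel_1'): spots(l,c)
E
```

```text
time: 11.55
position: [0.4814, 0.1937, 0.1663]
tcp_rot: [0.538, 0.843, 0.0, -0.0]
force: [0.3, -0.3, -3.2]
width: 0.0345
grip_force: 79.5
wrist tray 0.93 [0.4809 0.2052 0.1155]
wrist dowel_1 0.86 [0.4771 0.2401 0.0341]
wrist dowel_1 0.63 [0.4595 0.2496 0.0794]
side tray 0.8 [0.4806 0.2012 0.1133]
scene tray 0.55 [0.5002 0.2098 0.1157]
```

```bash
python3 -m pendant '[[[0,0,0],0,0.2],[[0,0,0],0,0.2],[[0,0,0],0,0.2],[[0,0,0],0,0.2]]'
python3 - <<'E'
from h import *
for c in('wrist','side','scene'):
  a=snap(c,'k_%s.png'%c)
  for l in ('tray','dowel_1'): spots(l,c)
  hsv=cv2.cvtColor(a,cv2.COLOR_RGB2HSV);m=cv2.inRange(hsv,(3,90,40),(14,230,200))
  n,_,st,ce=cv2.connectedComponentsWithStats(m)
  print([(st[i].tolist(),ce[i].round().tolist()) for i in range(1,n) if st[i][4]>60])
E
```

```text
time: 12.4
position: [0.4818, 0.1927, 0.1664]
tcp_rot: [0.538, 0.843, 0.0, -0.0]
force: [0.3, 0.1, -1.6]
width: 0.0346
grip_force: 79.5
wrist tray 0.68 [0.4799 0.2028 0.1169]
[]
side tray 0.6 [0.4765 0.2043 0.1128]
[([412, 82, 8, 40, 149], [415.0, 101.0]), ([419, 88, 13, 33, 122], [424.0, 104.0])]
scene tray 0.92 [0.4999 0.209  0.1163]
scene dowel_1 0.54 [0.4563 0.2691 0.0164]
[([512, 0, 108, 85, 5653], [572.0, 38.0]), ([0, 119, 45, 45, 498], [15.0, 147.0]), ([45, 203, 22, 15, 127], [58.0, 212.0]), ([212, 307, 63, 46, 1381], [243.0, 329.0]), ([27, 319, 54, 42, 346], [59.0, 343.0])]
```

```bash
python3 -m pendant '[[[0,0,-0.5],0,0.2],[[0,0,-1.2],0,0.2],[[0,0,-1.9],0,0.2],[[-0.5,0,-2.3],0,0.2],[[-1.4,0,-2.5],0,0.2],[[-2.4,0,-2.5],0,0.2],[[-3.4,0,-2.5],0,0.2],[[-4.4,0,-2.5],0,0.2],[[-5.3,0,-2.5],0,0.2],[[-6,0,-2.5],0,0.2],[[-6.3,0,-2.5],0,0.2],[[-6.3,0,-2.5],0,0.2],[[-6.3,0,-2.5],0,0.2]]'
python3 - <<'E'
from h import *
for c in('wrist','side','scene'):
  a=snap(c,'l_%s.png'%c)
  for l in ('tray','dowel_1','magazine'): spots(l,c)
  if c!='wrist':
    hsv=cv2.cvtColor(a,cv2.COLOR_RGB2HSV)
    x0,x1,y0,y1=(415,495,170,285) if c=='scene' else (185,310,205,305)
    m=cv2.inRange(hsv[y0:y1,x0:x1],(2,70,20),(16,230,220))
    n,_,st,ce=cv2.connectedComponentsWithStats(m)
    print([((st[i][:2]+[x0,y0]).tolist(),st[i][2:].tolist(),(ce[i]+[x0,y0]).round().tolist()) for i in range(1,n) if st[i][4]>15])
E
```

```text
time: 14.15
position: [0.5608, 0.0219, 0.2411]
tcp_rot: [0.538, 0.843, -0.0, -0.0]
force: [-0.8, 0.4, -1.9]
width: 0.0351
grip_force: 79.5
wrist tray 0.56 [0.5584 0.0341 0.1923]
wrist magazine 0.93 [0.4891 0.1887 0.0136]
side tray 0.93 [0.5586 0.0306 0.1936]
side dowel_1 0.24 [0.4448 0.254  0.0615]
side magazine 0.75 [0.4462 0.2512 0.0637]
[]
scene tray 0.67 [0.577  0.0366 0.1867]
scene magazine 0.87 [0.4858 0.2399 0.0678]
[([458, 211], [11, 35, 157], [463.0, 227.0])]
```

```bash
python3 -m pendant '[[[0,0,0.8],0,0.2],[[0,0,1.8],0,0.2],[[0,0,2.8],0,0.2],[[0,0,3.8],0,0.2],[[0,0,4.5],0,0.2],[[0,0,4.9],0,0.2],[[0,0,5.1],0,0.2],[[0,0,5.2],0,0.2],[[0,0,5.2],0,0.2],[[0,0,5.2],0,0.2]]'; python3 -m pendant '[[[0,0,0.1],0,0.2],[[0,0,0.2],0,0.2],[[0,0,0.3],0,0.2],[[0,0,0.3],0,0.2]]' 20
```

```text
time: 15.75
position: [0.5619, 0.0212, 0.0863]
tcp_rot: [0.538, 0.843, 0.001, 0.001]
force: [0.3, 0.2, -2.2]
width: 0.0347
grip_force: 79.4
time: 16.15
position: [0.5608, 0.0212, 0.0759]
tcp_rot: [0.538, 0.843, -0.0, -0.0]
force: [0.1, 0.2, -2.1]
width: 0.0349
grip_force: 79.4
```

```bash
python3 -m pendant '[[[0,0,0.08],0,0.2],[[0,0,0.16],0,0.2],[[0,0,0.16],0,0.2]]';python3 -m pendant '[[[0,0,0.08],0,0.2],[[0,0,0.16],0,0.2],[[0,0,0.16],0,0.2]]'
```

```text
time: 16.45
position: [0.561, 0.0212, 0.0712]
tcp_rot: [0.538, 0.843, -0.0, -0.0]
force: [0.3, 0.3, -3.5]
width: 0.0352
grip_force: 79.4
time: 16.75
position: [0.5622, 0.0199, 0.0692]
tcp_rot: [0.539, 0.842, 0.001, 0.0]
force: [-5.9, -2.7, 22.2]
width: 0.0349
grip_force: 82.6
```

```bash
python3 -m pendant '[[[-0.15,0,0.02],0,0.2],[[-0.3,0,0.06],0,0.2],[[-0.45,0,0.11],0,0.2],[[-0.6,0,0.17],0,0.2]]'; python3 - <<'E'
from h import *
for c in ('wrist','scene'):
  snap(c,'m_%s.png'%c); spots('tray',c)
E
```

```text
time: 17.15
position: [0.5689, 0.005, 0.0631]
tcp_rot: [0.539, 0.842, 0.001, -0.001]
force: [-5.2, 1.4, 13.0]
width: 0.0348
grip_force: 82.6
wrist tray 0.72 [0.5644 0.0263 0.0177]
scene tray 0.82 [0.566  0.0329 0.0157]
```

```bash
python3 - <<'E'
import cv2,numpy as np
for f in ('e','j','k_wrist','l_wrist','m_wrist'):
  g=cv2.cvtColor(cv2.imread(f'pics/{f}.png'),cv2.COLOR_BGR2HSV)
  out=[]
  for u in (280,318,360):
    w=[v for v in range(60,258) if g[v,u,1]<45 and g[v,u,2]>170]
    out.append((w[0],w[-1],len(w)) if w else None)
  print(f,out)
E
```

```text
e [(115, 237, 72), (115, 257, 99), (115, 237, 79)]
j [(134, 191, 58), (134, 257, 77), (134, 236, 60)]
k_wrist [(152, 238, 87), (152, 247, 96), (152, 238, 87)]
l_wrist [(152, 237, 86), (152, 247, 96), (152, 238, 87)]
m_wrist [(129, 226, 98), (129, 227, 99), (130, 227, 98)]
```

```bash
python3 -m pendant '[[[-0.15,0,0.04],0,0.2],[[-0.3,0,0.08],0,0.2],[[-0.4,0,0.12],0,0.2],[[-0.4,0,0.16],0,0.2],[[-0.4,0,0.16],0,0.2]]'; python3 - <<'E'
from h import *
a=snap('wrist','n.png');g=cv2.cvtColor(a,cv2.COLOR_RGB2HSV)
print([v for v in range(60,258) if g[v,318,1]<45 and g[v,318,2]>170][0])
E
```

```text
time: 17.85
position: [0.5738, -0.004, 0.059]
tcp_rot: [0.538, 0.843, 0.002, -0.001]
force: [-7.8, 3.7, 21.6]
width: 0.0347
grip_force: 84.0
118
```

```bash
python3 -m pendant '[[[0,0,-0.05],0,0.2],[[0,0,-0.1],0,0.5],[[0,0,-0.1],0,0.7],[[0,0,-0.1],0,1],[[0,0,-0.1],0,1],[[0,0,-0.1],0,1],[[0,0,-0.1],0,1],[[0,0,-0.4],0,1],[[0,0,-1],0,1],[[0,0,-2],0,1],[[0,0,-3.5],0,1],[[0,0,-5],0,1],[[0,0,-6],0,1],[[0.5,0,-6.3],0,1],[[2,0,-6.3],0,1],[[3.5,0,-6.3],0,1],[[4.3,0,-6.3],0,1],[[4.3,0,-6.3],0,1],[[4.3,0,-6.3],0,1]]'; python3 - <<'E'
from h import *
for c in ('wrist','scene','side'):
  a=snap(c,'o_%s.png'%c); 
  for l in('tray','dowel_1','magazine'): spots(l,c)
g=cv2.cvtColor(cv2.imread('pics/o_wrist.png'),cv2.COLOR_BGR2HSV)
m=cv2.inRange(g,(2,70,20),(16,230,220))
n,_,st,ce=cv2.connectedComponentsWithStats(m)
print([(st[i].tolist(),ce[i].round().tolist()) for i in range(1,n) if st[i][4]>40])
E
```

```text
time: 19.8
position: [0.5197, 0.1109, 0.2465]
tcp_rot: [0.538, 0.843, 0.0, 0.0]
force: [0.3, -0.2, 0.0]
width: 0.0854
grip_force: 0.0
wrist tray 0.85 [0.5662 0.0188 0.0183]
wrist dowel_1 0.77 [0.421  0.2523 0.0187]
wrist magazine 0.56 [0.4694 0.2277 0.0683]
scene tray 0.65 [0.565  0.025  0.0164]
scene dowel_1 0.44 [0.4333 0.26   0.0156]
scene magazine 0.89 [0.4853 0.2396 0.0665]
side tray 0.73 [0.5656 0.0139 0.0209]
side magazine 0.78 [0.4441 0.252  0.0633]
[([264, 20, 81, 6, 288], [297.0, 22.0]), ([276, 43, 41, 21, 343], [295.0, 56.0])]
```

```bash
python3 -m pendant '[[[1,0,-0.5],0,1],[[2,0,-0.5],0,1],[[3,0,-0.5],0,1],[[3.6,0,-0.5],0,1],[[3.6,0,-0.5],0,1],[[3.6,0,-0.5],0,1]]'; python3 - <<'E'
from h import *
a=snap('wrist','p.png'); 
for l in('dowel_1','magazine'): spots(l,'wrist')
g=cv2.cvtColor(a,cv2.COLOR_RGB2HSV)
m=cv2.inRange(g,(2,70,15),(16,230,220))
n,_,st,ce=cv2.connectedComponentsWithStats(m)
for i in range(1,n):
  if st[i][4]>40:
    x,y,w,h=st[i][:4];print(st[i].tolist(),[pix2z('wrist',q,.012)[:2].round(3).tolist() for q in((x,y),(x+w,y),(x,y+h),(x+w,y+h))])
y=cv2.inRange(g,(18,120,60),(32,255,255));print(cv2.boundingRect(y))
sub=a[60:300,180:460]
# coarse map: B brown, Y yellow, b blue, d dark, . other
for v in range(40,310,7):
  print('%3d '%v+''.join('B' if m[v,u] else 'Y' if y[v,u] else 'b' if 95<g[v,u,0]<130 and g[v,u,1]>120 else 'd' if g[v,u,2]<70 else '.' for u in range(180,470,5)))
E
```

```text
time: 21.0
position: [0.4744, 0.2087, 0.2609]
tcp_rot: [0.538, 0.843, -0.0, 0.0]
force: [-0.3, -0.5, 0.2]
width: 0.0853
grip_force: 0.0
wrist magazine 0.8 [0.4594 0.2365 0.0726]
[283, 140, 50, 15, 246] [[0.419, 0.226], [0.477, 0.253], [0.426, 0.208], [0.486, 0.235]]
[327, 152, 27, 18, 158] [[0.477, 0.236], [0.509, 0.25], [0.487, 0.214], [0.519, 0.229]]
[465, 382, 13, 18, 126] [[0.85, -0.014], [0.869, -0.005], [0.871, -0.047], [0.891, -0.038]]
(231, 108, 335, 183)
 40 ..........................................................
 47 ..........................................................
 54 ..........................................................
 61 ..........................................................
 68 ..........................................................
 75 ..........................................................
 82 ..........................................................
 89 ..........................................................
 96 ..........................................................
103 ..........bbbbbbbbbbbbbbbbbbbbbbbbbbbbbbbbbbbb............
11
[... 1124 characters left out ...]
.......
236 ..........................................................
243 ..........................................................
250 .........d....................................d...........
257 ........dd....................................dd..........
264 ...dd..dddd...................................ddd...d.....
271 ..d...ddddd..................................ddddd...d....
278 .....dddddd..................................dddddd...d...
285 ....ddddddd..................................ddddddd...dd.
292 ....dddddd....................................dddddd...ddd
299 .d..dddddd.....................................ddddd..dddd
306 ddddddddd......................................ddddddddddd
```

```bash
python3 - <<'E'
from h import *
for f,(v0,v1,u0,u1,s) in {'p':((134,172,240,400,2)),'o_wrist':((0,75,240,400,2))}.items():
  a=cv2.imread(f'pics/{f}.png').astype(int)
  print(f)
  for v in range(v0,v1,3):
    print('%3d '%v+''.join('%s'%('#' if a[v,u,2]-a[v,u,0]>12 and a[v,u,1]<0.8*a[v,u,2] else 'Y' if a[v,u,1]-a[v,u,0]>40 else '+' if a[v,u,2]-a[v,u,0]>5 else 'b' if a[v,u,0]-a[v,u,2]>30 else '.') for u in range(u0,u1,s)))
E
```

```text
p
134 ##+YY###########################################################################
137 #+bb..........+++++++++++++++++++++++++++++++++++++++++++++++++++++++++++.bb.###
140 #+bb......++++++++++++++++++++++++++++++++++++++++++++++++++++++++++++++..bb+###
143 #+bb......++++++++++++++++++++++++++++++++++++++++++++++++++++++++++++++..bb+###
146 ##bb...+..++++++++++++++++++++++++++++++++++++++++++++++++++++++++++++++..bb+###
149 ##bb..+.++++++++++++++++++++++++++++++++++++++++++++++++++++++++++++++++..bb####
152 ##bb....++++++++++++++++++++++++++++++++++++++++++++++++++++++++++++++++..bb####
155 ##.b...+++++++++++++++++++++++++++++++++++++++++++++++++++++++++++++++++..bb####
158 ##+bb.++++++++++++++++++++++++++++++++++++++++++++++++++++++++++++++++++..bb####
161 ##+bb.++++++++++++++++++++++++++++++++++++++++++++++++++++++++++++++++++.bb.####
164 ##+bb.++++++++++++++++++++++++++++++++++++++++++++++++++++++++++++++++++.bb.####
167 ##+bb.++++++++++++++++++++++++++++++++++++++++++++++++++++++++++++++++++.bb+####
170 ##Y..++++++++++++.+++++++++++++++++++++++++++++++++++.++++++++++++++++...b
[... 1439 characters left out ...]
+++++++++++++++++..b
 51 .++++++++++++++++++++++++++++++++++++++++++++++++++++++++++++++++++++++++++++..b
 54 .++++++++++++++++++++++++++++++++++++++++++++++++++++++++++++++++++++++++++++..b
 57 .++++++++++++++++++++++++++++++++++++++++++++++++++++++++++++++++++++++++++++..b
 60 ..++++++++++++++++++++++++++++++++++++++++++++++++++++++++++++++++++++++++++...b
 63 .+++++++++++++++++++++++++++++++++++++++++++++++++++++++++++++++++++++++++++...b
 66 ################################################################################
 69 ################################################################################
 72 ################################################################################
```

```bash
python3 - <<'E'
from h import *
for f0,f1,(x0,x1,y0,y1) in (('b','o_side',(185,310,205,305)),('a','o_scene',(410,495,170,285))):
  A=cv2.imread(f'pics/{f0}.png').astype(int)[y0:y1,x0:x1];B=cv2.imread(f'pics/{f1}.png').astype(int)[y0:y1,x0:x1]
  d=abs(A-B).max(2);print(f1,d.max())
  for v in range(0,y1-y0,3): 
    r=''.join('#' if d[v,u]>40 else '+' if d[v,u]>18 else '.' for u in range(0,x1-x0,1))
    if '#' in r or '+' in r: print('%3d '%(v+y0)+r)
E
```

```text
o_side 104
205 ...............................................................................+##+++.++++.########################+.........
208 ...............................................................................+##+++.+#################################+....
211 ...............................................................................##############################################
214 .........................................................................................####################################
217 .......................................................................................................+#####################
220 ......................................................................................................................+######
271 ........................+++#+#+++++..........................................................................................
274 ........................++#++++++++++++##+++++++.............................................................................
277 ............................++++++++++++++#++
[... 991 characters left out ...]
....................................+###..............................
227 ...................................................++##+.............................
230 .............+......................................++##.............................
233 .....................................................++#+............................
236 ..............+......................................++##............................
239 ......................................................++##...........................
242 .......................................................++#+..........................
245 ...............+........................................++#..........................
```

```bash
python3 - <<'E'
from h import *
A=cv2.imread('pics/a.png').astype(int);B=cv2.imread('pics/o_scene.png').astype(int)
d=(B-A)
for v in range(195,283,3): print(v,''.join('#' if m>12 else '+' if m>5 else '-' if m<-12 else '.' for m in d[v,405:475].sum(1)/3), B[v,422].tolist(),A[v,422].tolist())
print(ctrl.observe()['joint_positions'])
E
```

```text
195 ...................................................................... [159, 93, 53] [157, 91, 53]
198 ...................................................................... [158, 92, 52] [155, 90, 51]
201 ...................................................................... [159, 92, 52] [155, 90, 52]
204 ...................................................................... [158, 92, 53] [155, 90, 52]
207 ...................................................................... [137, 81, 49] [135, 81, 50]
210 ..............+++.......................................+............. [121, 74, 48] [120, 74, 48]
213 ...............++....................................+####............ [96, 62, 44] [94, 61, 44]
216 ...............+++...................................+####+........... [83, 67, 61] [80, 62, 52]
219 ...............+++....................................+####........... [79, 74, 74] [76, 65, 59]
222 ................++.....................................+####.......... [76, 81, 84] [74, 71, 67]
225 ................+++.....................................+###.......... [77
[... 1334 characters left out ...]
]
267 ...................................................................... [79, 77, 73] [77, 75, 71]
270 ...................................................................... [78, 75, 71] [77, 74, 69]
273 ...................................................................... [74, 65, 59] [73, 64, 57]
276 ...................................................................... [72, 51, 41] [69, 49, 39]
279 ...................................................................... [82, 56, 42] [80, 54, 40]
282 ...................................................................... [157, 149, 138] [153, 145, 135]
[-0.91185621  0.20103059  0.4404885   1.92512747 -0.09856454  1.03630264
  0.00251495]
```

```bash
python3 - <<'E'
from h import *
c=np.array([.468,.237]);t=np.radians(24.3);M=np.array([[np.cos(t),np.sin(t)],[-np.sin(t),np.cos(t)]])
for n,cam,uv in [('A0','scene',(420,210)),('A1','scene',(426,258)),('B0','scene',(460,213)),('B1','scene',(467,246)),('S0','side',(211,271)),('S1','side',(268,288))]:
  for z in (.012,.025): print(n,z,(M@(pix2z(cam,uv,z)[:2]-c)).round(3))
E
```

```text
A0 0.012 [-0.067 -0.044]
A0 0.025 [-0.056 -0.047]
A1 0.012 [ 0.048 -0.043]
A1 0.025 [ 0.056 -0.046]
B0 0.012 [-0.064  0.036]
B0 0.025 [-0.053  0.031]
B1 0.012 [0.016 0.037]
B1 0.025 [0.025 0.032]
S0 0.012 [0.057 0.037]
S0 0.025 [0.046 0.051]
S1 0.012 [-0.065  0.041]
S1 0.025 [-0.073  0.054]
```

Comparing the before and after pictures shows both dowels on the magazine floor, at y ≈ −0.044 and y ≈ +0.037 m in the magazine frame. The tray is standing free on the bench, so I'm handing in.

```bash
python3 -c "
from rig import ctrl
print(ctrl.sign_off())"
```

```text
the job is handed in; nothing more can be done
None
```

I tipped both dowels through the slot into the magazine, stood the empty white tray upright on the bench and released it, then handed the job in at about 21 s; sign-off returned no verdict, and I checked the end state only by image measurements because my 10 pictures were used up.

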